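# Spot-check the heat sink, then shut the unit

### The arm

A 6-joint arm with a two-finger parallel gripper is mounted at the origin on the work surface. World frame = base frame: x ahead of the robot, y to its left, z up, the work surface at z = 0. Lengths are in mm, angles in rad, forces in N, time in s.
With the tool pointing down it reaches from about 275 to 1000 mm from the base axis. Payload 8.4 kg.
Tool frame: the origin (TCP) lies at the very end of the fingers, on their centre line; the grasp point (between the pads) lies 19 mm behind it; z points along the fingers, y is the direction in which the jaws open and shut (so a half turn about z gives the same grasp; the last joint's range is limited). The gripper opens to 85 mm and grips with 20 to 120 N. Pads are 22 mm wide; open, the fingers measure 114 mm over their backs; the gripper's body (76 mm by 85 mm) begins 54 mm behind the grasp point. The pads swing forward as they close: fully open they stand 13 mm farther back than shut.
Start: joints at [1.125, 0.353, 1.633, -0, 1.155, -0.002], TCP at [268.358, 564.457, 231.281] pointing down, gripper open.
Joint ranges: [-2.63, 2.63], [-0.92, 2.1], [0.06, 2.66], [-1.3, 4.44], [0, 2.69], [-3.02, 3.02]. Speed limits (rad/s): [2.22, 2.22, 2.79, 3.14, 3.14, 3.14].

### API

Orientations are given as [roll, pitch, yaw] about the fixed x, y, z axes, in that order (R = Rz(yaw) Ry(pitch) Rx(roll)).
In Python, from rig import r gives the robot as it stands.
- The arm moves only by the tool move_arm, never from a script. Its argument "increments" is a list of rows, each an object of numbers: "tx", "ty", "tz": the shift along the tool's x, y, z in cm; "rx", "ry", "rz": the turn, a rotation vector about the tool's x, y, z in degrees; "gripper": the gripper's target within -1 to 1 (fully open at 1, half-way at 0, shut at -1). A call has 1 to 12 rows; each row shifts and turns the commanded pose from where the row before left it, along the tool's axes as they then stand; what a row does not reach is not made up. A row lasts 1/10 s, in which the tool goes at most 50 mm and 8.59 degrees, less where a joint would pass 70% of its speed; a pose out of reach is approached as far as the arm can. A call is refused whole if a number of a shift passes 5 or a number of a turn 8.59, either way. A call with a gripper value outside its range is refused whole. The fingers move at their own pace and stop on an object; "squeeze" is the grip in N (left out, the last holds). Time passes only in rows, so rows that do not move let the fingers close. It gives the time, the measured TCP pose, the force and the opening at its end, in the units of the state.
- r.sense(): the state, without advancing time (a new reading comes with each control period).
- r.grab_frame(name): name is "scene" or "top"; returns (picture, depth): 384x512x3 uint8, red, green, blue; 384x512 float32, mm along the optical axis (not along the pixel's ray), 0 where there is no reading.
- r.camera_model(name): a dict with "fx", "fy", "cx", "cy" (pixels), "R" (3x3) and "t" (3): a world point X has camera coordinates R X + t. Camera axes: x right, y down, z forward; pixel columns grow to the right and rows downward; lengths in mm; the calibration is good to about 2 mm. A picture is of the moment at which its call begins. camera_model takes no time and is no camera call.
- r.sign_off(): hands the job in, once; it reports no verdict.
Trained networks look in the newest picture that a camera, given by its name, has taken for a name from the list of things; names that differ only in an ending like _2 or _b are one class to them, and where a whole thing is asked for, a point or a joint stands for the part that bears it (a point fixed in the world has none). Each returns a list of dicts, best first, with "confidence" (0 to 1); they miss things now and then, are a little off and sometimes report something else, mostly with a low value. They report only what shows in the picture. A call takes as long as a camera call. They do not tell look-alikes from the thing itself.
- r.cut_out(query, camera): "mask" (384x512 bool, what is visible of it) and "bbox" ([left, top, right, bottom] in pixels, round what is visible of it).
- r.place_of(query, camera): "location" ([row, column] in pixels: a listed point, or the origin of a listed thing).
The state is a dict: "clock": time; "qpos": joint angles; "qvel": joint speeds; "joint_efforts": joint torques, N m; "eef_pos": TCP position; "tcp_rot": TCP orientation; "contact_force": force on the tool from outside, world axes, zero at the start; "wrist_torque": the same for the moment, N m; "opening": opening from 0.0 (shut) to 1.0 (fully open).
Only numpy, scipy, OpenCV 4.12 (cv2) and the standard library are available. Lean on these libraries where they do the work, as an engineer would, in place of code of your own. Each camera call takes 0.05 s, during which the arm holds its last target. There are 200 camera calls.

### The job

Pick up the yellow spot thermometer and point its lens squarely at the middle of the black patch on the one heat sink that has it, from about 6 cm away, holding it steady there for two seconds without touching the unit or its heat sinks with it. Then lay the thermometer back in its black cradle the way it was lying, let go of it, and only after that close the grey unit's cover, pressing its edge down until the catch snaps and holds it fully shut. Leave the other things on the bench where they stand.

Things in the scene. Friction and masses are not known exactly. Their poses are not given: they have to be found in the camera images.
- thermometer: Yellow spot thermometer, 180 g: straight handle 124 (x) x 28 (y) x 28 mm (z); at its +x end a black round head, 28 mm across and 45 mm long, bent 45 degrees down (along +x and -z equally), reaching 26 mm below the handle's underside. Origin: centre of the handle's underside; x along the handle to the head, z up. Lies level in the cradle, origin 50 mm above the bench
- lens (a point): centre of the thermometer's red lens at the free end of the head, 93.8 mm ahead (+x) of and 15.8 mm below the thermometer's origin; its z axis is the viewing direction, out of the lens (45 degrees down from the handle's x); its y axis is the handle's y
- cradle: Black fixed cradle: base plate 120 x 70 x 8 mm, two U-shaped saddles at x = -36 and +36 mm, each 12 mm thick along x. Saddle floors are 50 mm above the bench; cheeks rise to 68 mm and stand 36 mm apart inside, 48 outside. Between the saddles the handle is free for the fingers. Origin: centre of its underside; x along the handle, to the head's end
- unit: grey fixed control unit: open-topped box 130 (x) x 140 (y) x 50 mm high, walls 4 mm, a green circuit board inside with its top 12 mm above the bench. Origin: centre of its underside; its -x side, towards the robot, is the side where the catch is; the cover is hinged along the top of its +x wall
- sink_black: the aluminium heat sink that carries the black patch, 34 mm wide (y), about 50 mm long, top 36 mm above the board; its front is a flat face leaning 45 degrees, looking towards -x and up. Origin: centre of its underside on the board; axes parallel to the unit's. It stands in the left or the right half of the unit
- sink_bare: the other heat sink, alike but bare, without a patch, in the other half of the unit: not the target
- patch (a point): centre of the matt black square patch, 24 x 24 mm, on the sloping face of its heat sink; its z axis is the face's outward normal (45 degrees up, towards the unit's -x); y is the unit's y
- cover (a joint): Cover angle: 0 fully shut, 1.57 upright on the unit's far edge, at most 1.75. A flat grey plate 140 mm from hinge to free edge, 142 wide, 4 thick, 120 g, red stripe on its outer face by the free edge. A stiff hinge lets it stay where it is left. Over the last 0.09 rad a sprung catch resists with about 10 N at the free edge, then holds it shut
- cover_hinge (a point): middle of the cover's hinge line: 65 mm towards +x from the unit's origin, 50 mm above the bench; the hinge line runs along the unit's y. The axes turn with the cover: its -x runs from the hinge to the free edge, its z is the normal of the outer (top) face
- cover_edge (a point): middle of the red stripe, on the cover's outer face, 126 mm from the hinge line and 14 mm from the free edge: the place to press
- can_green: bystander: white aerosol can with green label, 65 mm across, 170 mm tall; origin at the centre of its foot
- can_blue: bystander: white aerosol can with blue label, 65 mm across, 155 mm tall; origin at the centre of its foot
- drink: bystander: drink bottle with red cap and label, 72 mm across, 220 mm tall; origin at the centre of its foot
- screwdriver: bystander: red-handled screwdriver lying on the bench, about 200 mm long along x; origin near its middle, on the bench
- spool: bystander: standing solder spool, 56 mm across, 40 mm tall; origin at the centre of its foot
- meter: bystander: orange multimeter lying on its back, 140 x 72 mm, 40 mm high with its dial; origin at the centre of its underside
- dish: bystander: blue open parts dish, 90 x 70 x 25 mm; origin at the centre of its underside
Mind the look-alikes: they are no part of the job. What is shaped like the thermometer but purple or turquoise is not meant. Leave any pink look-alike of the cradle alone.

How it is judged:
By the outcome, as a careful person would: the job done as asked, in the order asked, and still so for the second after the job is handed in, with the robot touching nothing.
It also fails if it takes over 70 s, if anything falls off the work surface, if the arm or the gripper's body presses on something with over 40 N, if the wrist force passes 120 N, or if a joint passes its speed limit or range.

## Working session

There is one attempt and no reset: what is moved stays moved. The work goes in short steps, Python scripts to look and compute and a tool call to move; the robot and the scene stay as the last step left them, time stands still between calls to the robot, and variables do not carry over. Pictures are saved under pics/ and viewed, about 8 in all and at most 12, crops included, and the job is handed in when it is done.

Besides the shell and the picture viewer there is one more tool, called after "Emit:" as name(argument=value, ...), one argument or row to a line, values as JSON. move_arm: Moves the arm, as the interface text tells. Its arguments: {"type":"object","properties":{"increments":{"type":"array","items":{"type":"object","properties":{"tx":{"type":"number"},"ty":{"type":"number"},"tz":{"type":"number"},"rx":{"type":"number"},"ry":{"type":"number"},"rz":{"type":"number"},"gripper":{"type":"number"}}}},"squeeze":{"type":"number"}},"required":["increments"]}

```bash
ls; mkdir -p pics; cat > h.py <<'E'
import numpy as np, cv2
from rig import r
from scipy.spatial.transform import Rotation as Ro
def save(n,im): cv2.imwrite('pics/'+n,im[:,:,::-1])
def w(cam,row,col,d):
    m=r.camera_model(cam); p=np.array([(col-m['cx'])/m['fx'],(row-m['cy'])/m['fy'],1])*d
    return np.array(m['R']).T@(p-np.array(m['t']))
def px(cam,X):
    m=r.camera_model(cam); c=np.array(m['R'])@X+np.array(m['t']); return c[1]/c[2]*m['fy']+m['cy'],c[0]/c[2]*m['fx']+m['cx']
def cloud(cam,D):
    m=r.camera_model(cam); v,u=np.mgrid[:384,:512]
    p=np.stack([(u-m['cx'])/m['fx']*D,(v-m['cy'])/m['fy']*D,D],-1)
    return (p-np.array(m['t']))@np.array(m['R'])
E
python3 - <<'E'
from h import *
A=[]
for c in('scene','top'):
    p,d=r.grab_frame(c); np.savez(c+'0.npz',p=p,d=d); A.append(p)
    C=cloud(c,d)
    for q in('thermometer','cradle','unit','sink_black','patch','cover_edge'):
        for o in r.place_of(q,c)[:4]:
            a,b=[int(round(x)) for x in o['location']]
            print(c,q,round(o['confidence'],2),a,b,C[min(a,383),min(b,511)].round(0) if 0<=a<384 and 0<=b<512 else '')
save('a.png',cv2.resize(np.vstack([A[0],A[1]]),None,fx=.78,fy=.78)); save('s0.png',cv2.resize(A[0],(800,600))); save('t0.png',cv2.resize(A[1],(800,600)))
print(r.sense()['clock'])
E
```

```text
pics
scene thermometer 0.96 188 343 [520. 191.  77.]
scene thermometer 0.89 141 312 [314. 160.  28.]
scene thermometer 0.58 158 383 [396. 368.  13.]
scene thermometer 0.44 220 254 [633. -69. 182.]
scene cradle 0.92 196 340 [ 965. -124.  882.]
scene cradle 0.71 115 346 [232. 290.  40.]
scene unit 0.67 228 247 [632. -85. 140.]
scene unit 0.66 276 343 [746. 137.  43.]
scene cover_edge 0.6 219 255 [632. -67. 185.]
scene cover_edge 0.28 188 344 [520. 194.  76.]
top thermometer 0.9 274 185 [302. 164.   2.]
top thermometer 0.75 243 107 [383. 373.  20.]
top thermometer 0.59 201 168 [486. 201.  81.]
top cradle 0.88 316 123 [194. 320.   9.]
top cradle 0.86 203 171 [484. 197.  63.]
top unit 0.69 179 272 [561. -70.  23.]
top unit 0.62 232 407 [ 412. -425.   40.]
top sink_black 0.81 173 286 [ 576. -108.   32.]
top sink_black 0.7 147 400 [ 636. -411.   75.]
top patch 0.78 174 279 [573. -89.  29.]
top cover_edge 0.94 136 273 [620. -67. 193.]
0.7
```

View pics/s0.png

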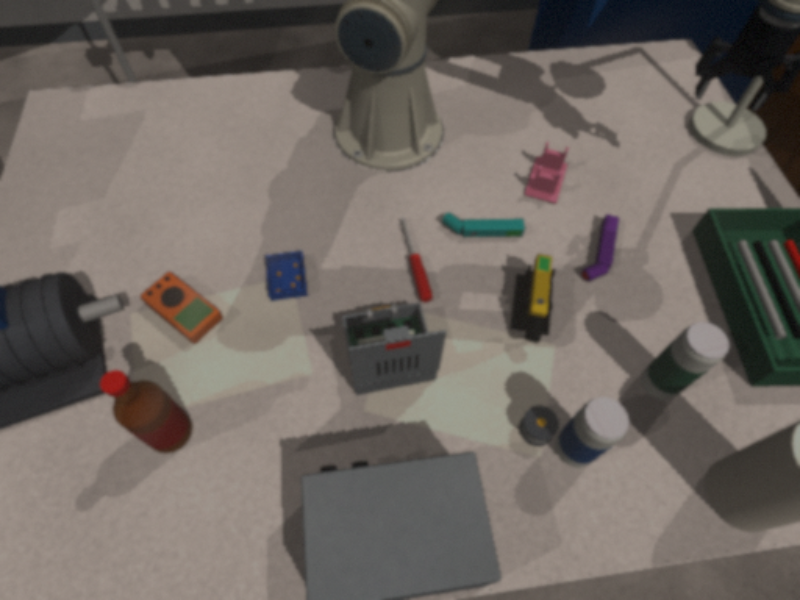

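View pics/t0.png

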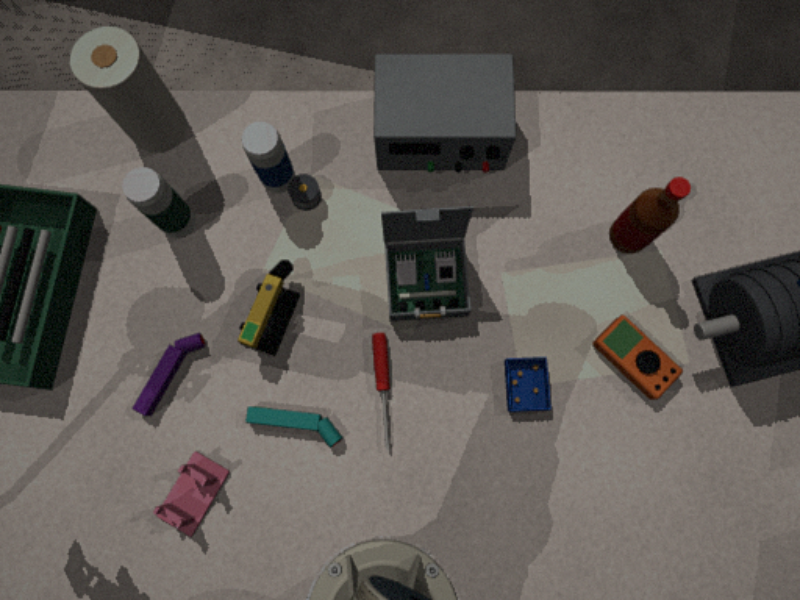

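The top view shows the yellow thermometer in the black cradle at (262,310) with its head at (283,268). The open unit is at (428,270), with the patched sink in its right half at (445,267). Possible mix-ups are the purple one at (168,375), the turquoise one at (293,420) and the pink cradle at (192,493). I choose the yellow one; next is a close crop and a fit.

```bash
python3 - <<'E'
from h import *
z=np.load('top0.npz'); p,d=z['p'],z['d']; C=cloud('top',d)
save('crop.png',cv2.resize(np.hstack([p[160:235,145:205],p[128:210,240:310][:75]]),None,fx=6,fy=6,interpolation=cv2.INTER_CUBIC))
hsv=cv2.cvtColor(p,cv2.COLOR_RGB2HSV)
for c in('top','scene'):
    z=np.load(c+'0.npz');P,D=z['p'],z['d'];K=cloud(c,D);H=cv2.cvtColor(P,cv2.COLOR_RGB2HSV)
    m=(H[...,0]>18)&(H[...,0]<85)&(H[...,1]>110)&(H[...,2]>60)&(D>0)&(np.hypot(K[...,0]-500,K[...,1]-200)<120)
    Q=K[m&(K[...,2]>72)&(K[...,2]<86)]; print(c,len(Q),np.median(Q[:,2]))
    rc=cv2.minAreaRect(Q[:,:2].astype(np.float32)); print('yellow rect',rc, Q.mean(0).round(1))
    b=(H[...,2]<70)&(D>0)&(np.hypot(K[...,0]-480,K[...,1]-190)<110)
    B=K[b&(K[...,2]>58)&(K[...,2]<74)]; print('cheek pts',len(B), cv2.minAreaRect(B[:,:2].astype(np.float32)) if len(B) else '')
# unit region
U=(abs(C[...,0]-570)<130)&(abs(C[...,1]+70)<110)&(d>0)
R_=C[U&(abs(C[...,2]-50)<5)&(C[...,0]<635)]; print('rim',len(R_),cv2.minAreaRect(R_[:,:2].astype(np.float32)))
cv=C[U&(C[...,2]>70)&(C[...,2]<220)]; m=cv.mean(0); u,s,v=np.linalg.svd(cv-m); print('cover',len(cv),m.round(1),v.round(3),s.round(0)); print(cv.min(0),cv.max(0))
rows=range(150,206,5)
np.set_printoptions(linewidth=220)
for a in range(140,208,4): print(a,[tuple(C[a,b].astype(int)) for b in range(246,304,6)])
E
```

```text
top 471 78.23039493128886
yellow rect ((495.8984680175781, 208.7624053955078), (28.61406898498535, 123.18585205078125), 69.82271575927734) [493.5 208.9  78.2]
cheek pts 210 ((508.3288269042969, 202.138916015625), (48.51536178588867, 152.21409606933594), 70.32781982421875)
scene 375 77.4292346984287
yellow rect ((500.5802307128906, 206.52403259277344), (28.034992218017578, 121.37509155273438), 70.08192443847656) [503.7 205.   77.3]
cheek pts 128 ((524.3084106445312, 196.57644653320312), (46.95153045654297, 124.54983520507812), 69.3296890258789)
rim 438 ((558.1270751953125, -71.8896713256836), (138.8669891357422, 140.0233917236328), 4.1163434982299805)
cover 998 [624.5 -66.4 141.2] [[-0.069  0.997 -0.036]
 [ 0.033 -0.034 -0.999]
 [-0.997 -0.07  -0.03 ]] [1295. 1231.   96.]
[ 607.8470235  -137.70794848   70.34024332] [632.63990464   3.81361944 195.87649163]
140 [(np.int64(620), np.int64(-1), np.int64(165)), (np.int64(620), np.int64(-16), np.int64(164)), (np.int64(621), np.int64(-31), np.int64(162)), (np.int64(623), np.int64(-45), np.int64(158)), (np.int64(610), np.int64(-59), np.int64(1
[... 6987 characters left out ...]
t64(49)), (np.int64(496), np.int64(-79), np.int64(46)), (np.int64(495), np.int64(-95), np.int64(50)), (np.int64(498), np.int64(-112), np.int64(38)), (np.int64(499), np.int64(-128), np.int64(31)), (np.int64(501), np.int64(-145), np.int64(24))]
204 [(np.int64(494), np.int64(2), np.int64(2)), (np.int64(491), np.int64(-14), np.int64(14)), (np.int64(493), np.int64(-31), np.int64(7)), (np.int64(494), np.int64(-47), np.int64(2)), (np.int64(494), np.int64(-64), np.int64(1)), (np.int64(495), np.int64(-81), np.int64(-1)), (np.int64(494), np.int64(-98), np.int64(1)), (np.int64(495), np.int64(-114), np.int64(0)), (np.int64(494), np.int64(-131), np.int64(1)), (np.int64(494), np.int64(-148), np.int64(1))]
```

View pics/crop.png

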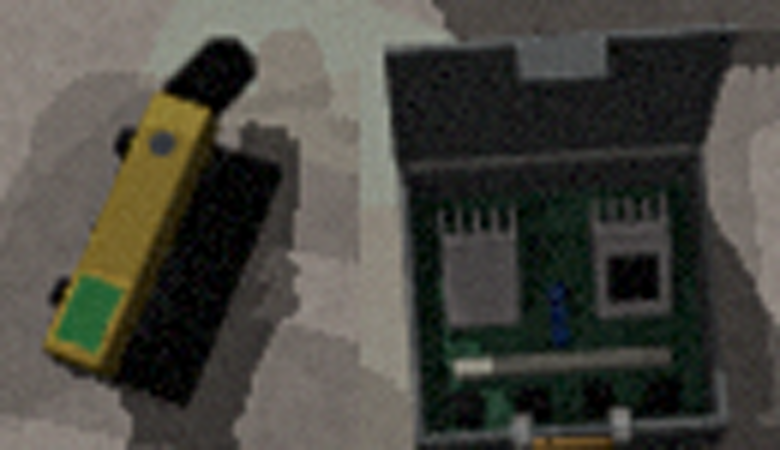

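The crop confirms the choice: the yellow thermometer lies in the black cradle, and the patch is on the right-hand sink at about row 174, col 285 of the top image. The patch network's col 279 is off. Now I locate the patch exactly and compute the moves.

```bash
cat >> h.py <<'E'
def go(P,yaw):
    "remaining move to TCP P with tool down and tool x at world heading yaw (deg)"
    s=r.sense(); R=Ro.from_euler('xyz',s['tcp_rot']); T=Ro.from_euler('xyz',[np.pi,0,np.radians(yaw)])
    print('t',round(s['clock'],2),'at',np.round(s['eef_pos'],1),'rot',np.degrees(s['tcp_rot']).round(1),'F',np.round(s['contact_force'],1),'open',round(s['opening'],3))
    print('  now-frame shift cm',(R.inv().apply(np.array(P)-s['eef_pos'])/10).round(2),'turn',np.degrees((R.inv()*T).as_rotvec()).round(2),'| shift after turn',(T.inv().apply(np.array(P)-s['eef_pos'])/10).round(2))
E
python3 - <<'E'
from h import *
for c in('top','scene'):
    z=np.load(c+'0.npz');P,D=z['p'],z['d'];C=cloud(c,D);V=P.max(2)
    if c=='top':
        v,u=np.mgrid[:384,:512]; m=(V<45)&(v>165)&(v<182)&(u>278)&(u<293)
        print(m.sum(),'cen',v[m].mean(),u[m].mean(),'bbox',v[m].min(),v[m].max(),u[m].min(),u[m].max())
        S=(v>=167)&(v<=180)&(u>=281)&(u<=290); Q=C[S]; A=np.c_[Q[:,0],Q[:,1],np.ones(len(Q))]
        print('face fit z=',np.linalg.lstsq(A,Q[:,2],rcond=None)[0], 'pts',C[m].mean(0),np.median(C[m],0))
        print(V[164:184,276:296])
U=Ro.from_euler('z',4.05,degrees=True)
for c in('scene',):
    for z0 in (30,):print('patch in scene at',px(c,np.array([573,-106,30.])))
s=r.sense();print(s['tcp_rot'])
h=Ro.from_euler('z',-20,degrees=True).apply([5,0,0])
go([497.5+h[0],208+h[1],160],-20)
for q in('can_green','can_blue'):
  r.grab_frame('top');D=r.grab_frame('top')[1]
  for o in r.cut_out(q,'top')[:1]: print(q,o['confidence'],np.median(cloud('top',D)[o['mask']],0).round())
E
```

```text
103 cen 174.80582524271844 286.24271844660194 bbox 166 181 279 292
face fit z= [-2.67310982e+00  1.43493241e+00  1.72062673e+03] pts [ 569.0616575  -108.61903813   36.1770494 ] [ 572.380653   -108.3469316    28.15090062]
[[39 36 52 58 25 41 45 30 52 50 33 58 51 46 77 47 15 20 28 25]
 [30 30 49 81 62 64 68 66 66 60 78 78 78 73 71 47 21 18 10 23]
 [27 32 43 77 79 71 78 75 81 81 81 76 72 75 67 39 12 22 27 26]
 [21 33 35 65 66 66 58 62 64 65 65 61 70 67 66 53 18 18 18 24]
 [18 25 35 59 68 70 73 65 73 68 69 73 71 74 69 56 19 19 20 18]
 [29 33 30 60 76 73 75 76 72 74 71 72 74 71 78 62 17 22 22 25]
 [34 25 34 62 71 56 47 49 43 48 32 34 37 40 75 57 26 16 22 11]
 [30 29 31 57 70 29 10  7 19 21  9 16  0 29 78 51 20 29 14 22]
 [34 26 27 68 71 32 11  2 17  0  0 10  4 25 78 55 24 17 28 16]
 [32 25 32 52 70 28  3 12  8  7  3 16  2 28 79 53 18 23 10 27]
 [35 25 31 60 76 29 12  6  2  9 13  0 11 22 66 54  7 14 37 22]
 [23 29 29 51 75 31 15  0  7 11  9  0  2 26 72 58 21 25 29 25]
 [22 33 30 49 76 27  1  9  9  0  5  0  0 16 74 58 17 21 37 35]
 [42 32 26 53 70 34 14  8  6 17 28  8 12 26 66 53 21 13 32 30]
 [31 32 29 54 71 56 36 53 50 55 63 66 73 61 71 61 21 22 24 36]
 [16 29 44 52 74 71 76 72 72 70 73 72 64 73 67 55 20 20 32 33]
 [20 39 24 43 74 64 61 61 43 51 49 50 45 46 44 36 28 23 22 27]
 [37 35 27 31 36 37 35 31 33 35 33 27 26 18 27 28 25 31 29 27]
 [25 36 35 29 38 34 33 30 22 31 25 27 23 30 32 34 31 29 26 32]
 [23 32 34 33 31 31 36 41 23 26 25 29 35 32 32 30 25 24 26 27]]
patch in scene at (np.float64(226.1875213151193), np.float64(236.6126896448665))
[-3.14158098e+00 -1.15821073e-05  2.69777438e+00]
t 0.7 at [268.3 564.5 231.3] rot [-180.    -0.   154.6] F [0.5 0.7 0.1] open 0.999
  now-frame shift cm [-36.5  -22.31   7.13] turn [ -0.     0.   174.57] | shift after turn [34.23 25.66  7.13]
can_green 0.9 [663. 370. 142.]
can_blue 0.65 [747. 197. 135.]
```

Emit:
move_arm(
  increments=[
    {"rz":-5.4,"gripper":1},
    {"tx":-3.4,"ty":-2.55},
    {"tx":-3.4,"ty":-2.55},
    {"tx":-3.4,"ty":-2.55},
    {"tx":-3.4,"ty":-2.55},
    {"tx":-3.4,"ty":-2.55},
    {"tx":-3.4,"ty":-2.55},
    {"tx":-3.4,"ty":-2.55},
    {"tx":-3.4,"ty":-2.55},
    {"tx":-3.4,"ty":-2.55,"tz":3},
    {"tx":-3.4,"ty":-2.55,"tz":4},
    {},
  ],
  squeeze=60,
)

```text
invalid input
```

```bash
python3 - <<'E'
from h import *
go([502.2,206.3,45],160)
p,d=r.grab_frame('top'); save('g1.png',cv2.resize(p[120:264,100:292],(768,576),interpolation=cv2.INTER_CUBIC))
E
```

```text
t 1.0 at [268.3 564.5 231.3] rot [180.    0.  154.6] F [-0.6  0.8 -0.4] open 1.006
  now-frame shift cm [-36.5  -22.31  18.63] turn [ 0.    0.   -5.42] | shift after turn [-34.23 -25.66  18.63]
```

View pics/g1.png

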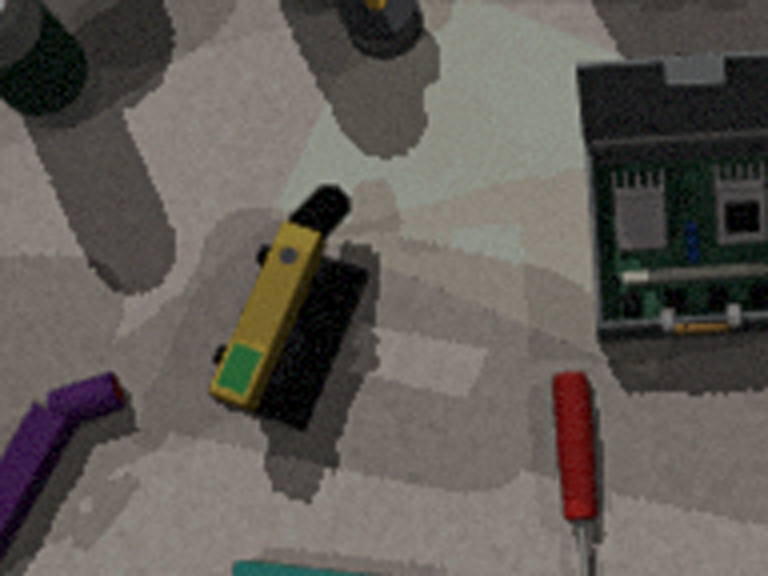

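The move was refused, so the arm has not moved and this picture matches the earlier top view. I retry without the empty row.

Emit:
move_arm(
  increments=[
    {"rz":-5.4,"gripper":1},
    {"tx":-3.4,"ty":-2.55},
    {"tx":-3.4,"ty":-2.55},
    {"tx":-3.4,"ty":-2.55},
    {"tx":-3.4,"ty":-2.55},
    {"tx":-3.4,"ty":-2.55},
    {"tx":-3.4,"ty":-2.55},
    {"tx":-3.4,"ty":-2.55},
    {"tx":-3.4,"ty":-2.55},
    {"tx":-3.4,"ty":-2.55,"tz":3},
    {"tx":-3.4,"ty":-2.55,"tz":2.5},
    {"tz":1.5},
  ],
  squeeze=60,
)

```text
invalid input
```

Emit:
move_arm(
  increments=[
    {"tx":0,"ty":0,"tz":0,"rx":0,"ry":0,"rz":-5.4,"gripper":1},
  ],
)

```text
clock: 1.15
eef_pos: [268.4, 564.5, 231.3]
tcp_rot: [3.142, 0.0, 2.793]
contact_force: [-0.6, -0.6, -0.4]
opening: 1.003
```

Emit:
move_arm(
  increments=[
    {"tx":-3.4,"ty":-2.55,"tz":0,"rx":0,"ry":0,"rz":0,"gripper":1},
    {"tx":-3.4,"ty":-2.55,"tz":0,"rx":0,"ry":0,"rz":0,"gripper":1},
    {"tx":-3.4,"ty":-2.55,"tz":0,"rx":0,"ry":0,"rz":0,"gripper":1},
    {"tx":-3.4,"ty":-2.55,"tz":0,"rx":0,"ry":0,"rz":0,"gripper":1},
    {"tx":-3.4,"ty":-2.55,"tz":0,"rx":0,"ry":0,"rz":0,"gripper":1},
    {"tx":-3.4,"ty":-2.55,"tz":0,"rx":0,"ry":0,"rz":0,"gripper":1},
    {"tx":-3.4,"ty":-2.55,"tz":0,"rx":0,"ry":0,"rz":0,"gripper":1},
    {"tx":-3.4,"ty":-2.55,"tz":0,"rx":0,"ry":0,"rz":0,"gripper":1},
    {"tx":-3.4,"ty":-2.55,"tz":2,"rx":0,"ry":0,"rz":0,"gripper":1},
    {"tx":-3.4,"ty":-2.55,"tz":2,"rx":0,"ry":0,"rz":0,"gripper":1},
    {"tx":0,"ty":0,"tz":3,"rx":0,"ry":0,"rz":0,"gripper":1},
    {"tx":0,"ty":0,"tz":0,"rx":0,"ry":0,"rz":0,"gripper":1},
  ],
  squeeze=60,
)

```text
clock: 2.35
eef_pos: [498.7, 206.4, 158.2]
tcp_rot: [-3.138, -0.004, 2.79]
contact_force: [-0.7, -0.3, -0.2]
opening: 0.997
```

```bash
python3 - <<'E'
from h import *
go([502.2,206.3,45],160)
E
```

```text
t 2.35 at [498.7 206.4 158.2] rot [-179.8   -0.3  159.8] F [-0.7 -0.3 -0.2] open 0.997
  now-frame shift cm [-0.38  0.15 11.32] turn [-0.23 -0.25 -0.17] | shift after turn [-0.33  0.11 11.32]
```

Emit:
move_arm(
  increments=[
    {"tx":-0.3,"ty":0.1,"tz":2.5,"rx":0,"ry":0,"rz":0,"gripper":1},
    {"tx":0,"ty":0,"tz":2.5,"rx":0,"ry":0,"rz":0,"gripper":1},
    {"tx":0,"ty":0,"tz":2.5,"rx":0,"ry":0,"rz":0,"gripper":1},
    {"tx":0,"ty":0,"tz":2,"rx":0,"ry":0,"rz":0,"gripper":1},
    {"tx":0,"ty":0,"tz":1.8,"rx":0,"ry":0,"rz":0,"gripper":1},
    {"tx":0,"ty":0,"tz":0,"rx":0,"ry":0,"rz":0,"gripper":1},
    {"tx":0,"ty":0,"tz":0,"rx":0,"ry":0,"rz":0,"gripper":0},
    {"tx":0,"ty":0,"tz":0,"rx":0,"ry":0,"rz":0,"gripper":-0.1},
  ],
)

```text
clock: 3.15
eef_pos: [504.4, 209.1, 49.8]
tcp_rot: [3.14, 0.001, 2.793]
contact_force: [0.8, -0.5, 0.1]
opening: 0.693
```

```bash
python3 - <<'E'
from h import *
go([502.2,206.3,45],160)
E
```

```text
t 3.15 at [504.4 209.1  49.8] rot [1.799e+02 1.000e-01 1.600e+02] F [ 0.8 -0.5  0.1] open 0.693
  now-frame shift cm [ 0.11 -0.34  0.48] turn [0.08 0.08 0.01] | shift after turn [ 0.11 -0.34  0.48]
```

Emit:
move_arm(
  increments=[
    {"tx":0.1,"ty":-0.3,"tz":0.4,"rx":0,"ry":0,"rz":0,"gripper":0},
    {"tx":0,"ty":0,"tz":0,"rx":0,"ry":0,"rz":0,"gripper":-0.1},
    {"tx":0,"ty":0,"tz":0,"rx":0,"ry":0,"rz":0,"gripper":-0.2},
    {"tx":0,"ty":0,"tz":0,"rx":0,"ry":0,"rz":0,"gripper":-0.3},
    {"tx":0,"ty":0,"tz":0,"rx":0,"ry":0,"rz":0,"gripper":-0.6},
    {"tx":0,"ty":0,"tz":0,"rx":0,"ry":0,"rz":0,"gripper":-1},
    {"tx":0,"ty":0,"tz":0,"rx":0,"ry":0,"rz":0,"gripper":-1},
    {"tx":0,"ty":0,"tz":0,"rx":0,"ry":0,"rz":0,"gripper":-1},
  ],
)

```text
clock: 3.95
eef_pos: [501.8, 205.9, 44.6]
tcp_rot: [3.141, 0.0, 2.792]
contact_force: [-0.8, -0.0, 4.9]
opening: 0.317
```

```bash
python3 - <<'E'
from h import *
go([502.2,206.3,45],160)
E
```

```text
t 3.95 at [501.8 205.9  44.6] rot [180.   0. 160.] F [-0.8 -0.   4.9] open 0.317
  now-frame shift cm [-0.02  0.05 -0.04] turn [ 0.01  0.01 -0.03] | shift after turn [-0.02  0.05 -0.04]
```

Emit:
move_arm(
  increments=[
    {"tx":0,"ty":0,"tz":-2,"rx":0,"ry":0,"rz":0,"gripper":-1},
    {"tx":0,"ty":0,"tz":-3,"rx":0,"ry":0,"rz":0,"gripper":-1},
    {"tx":0,"ty":0,"tz":-3,"rx":0,"ry":0,"rz":0,"gripper":-1},
    {"tx":0,"ty":0,"tz":-3,"rx":0,"ry":0,"rz":0,"gripper":-1},
    {"tx":0,"ty":0,"tz":0,"rx":0,"ry":0,"rz":-6,"gripper":-1},
    {"tx":0,"ty":0,"tz":0,"rx":0,"ry":0,"rz":-6,"gripper":-1},
    {"tx":0,"ty":0,"tz":0,"rx":0,"ry":0,"rz":-6,"gripper":-1},
    {"tx":0,"ty":0,"tz":0,"rx":0,"ry":0,"rz":-6,"gripper":-1},
    {"tx":0,"ty":0,"tz":0,"rx":0,"ry":0,"rz":0,"gripper":-1},
  ],
)

```text
clock: 4.85
eef_pos: [501.3, 205.7, 153.9]
tcp_rot: [-3.141, -0.001, -3.071]
contact_force: [0.4, -0.2, -2.1]
opening: 0.317
```

```bash
python3 - <<'E'
from h import *
go([441.4,-114.0,83.1],184.05)
E
```

```text
t 4.85 at [501.3 205.7 153.9] rot [-180.    -0.  -175.9] F [ 0.4 -0.2 -2.1] open 0.317
  now-frame shift cm [  8.23 -31.47   7.09] turn [-0.01 -0.04  0.01] | shift after turn [  8.23 -31.47   7.08]
```

Emit:
move_arm(
  increments=[
    {"tx":2.2,"ty":-2.5,"tz":0,"rx":0,"ry":0,"rz":0,"gripper":-1},
    {"tx":2,"ty":-3.5,"tz":0,"rx":0,"ry":0,"rz":0,"gripper":-1},
    {"tx":2,"ty":-3.5,"tz":0,"rx":0,"ry":0,"rz":0,"gripper":-1},
    {"tx":2,"ty":-3.5,"tz":0,"rx":0,"ry":0,"rz":0,"gripper":-1},
    {"tx":0,"ty":-3.5,"tz":0,"rx":0,"ry":0,"rz":0,"gripper":-1},
    {"tx":0,"ty":-3.5,"tz":0,"rx":0,"ry":0,"rz":0,"gripper":-1},
    {"tx":0,"ty":-3.5,"tz":0,"rx":0,"ry":0,"rz":0,"gripper":-1},
    {"tx":0,"ty":-3.5,"tz":0,"rx":0,"ry":0,"rz":0,"gripper":-1},
    {"tx":0,"ty":-3,"tz":1.5,"rx":0,"ry":0,"rz":0,"gripper":-1},
    {"tx":0,"ty":-1.5,"tz":1.5,"rx":0,"ry":0,"rz":0,"gripper":-1},
    {"tx":0,"ty":0,"tz":1,"rx":0,"ry":0,"rz":0,"gripper":-1},
    {"tx":0,"ty":0,"tz":0,"rx":0,"ry":0,"rz":0,"gripper":-1},
  ],
)

```text
clock: 6.05
eef_pos: [440.4, -113.7, 112.9]
tcp_rot: [3.14, -0.003, -3.075]
contact_force: [-0.6, -0.1, -1.7]
opening: 0.322
```

```bash
python3 - <<'E'
from h import *
go([441.4,-114.0,83.1],184.05)
A=[]
for c in('top','scene'):
    P,D=r.grab_frame(c);K=cloud(c,D);H=cv2.cvtColor(P,cv2.COLOR_RGB2HSV)
    m=(H[...,0]>18)&(H[...,0]<85)&(H[...,1]>110)&(H[...,2]>60)&(D>0)&(abs(K[...,0]-430)<120)&(abs(K[...,1]+114)<50)&(K[...,2]>80)
    Q=K[m]
    if len(Q)>20: print(c,len(Q),np.percentile(Q,[5,50,95],axis=0).round(1),cv2.minAreaRect(Q[:,:2].astype(np.float32)))
    A.append(P); print([ (o['location'],o['confidence']) for o in r.place_of('lens',c)[:2]])
save('m1.png',np.vstack([cv2.resize(A[0][130:250,220:360],(700,600))[:600]]))
save('m2.png',np.hstack([cv2.resize(A[0][140:250,230:340],(400,400)),cv2.resize(A[1][140:250,180:290],(400,400))]))
E
```

```text
t 6.05 at [ 440.4 -113.7  112.9] rot [ 179.9   -0.2 -176.2] F [-0.6 -0.1 -1.7] open 0.322
  now-frame shift cm [-0.11 -0.04  2.98] turn [ 0.07 -0.17 -0.25] | shift after turn [-0.1  -0.04  2.98]
[([218.8, 128.2], 0.96), ([282.1, 217.9], 0.68)]
scene 280 [[ 428.9 -125.9  139.4]
 [ 464.2 -113.5  146.8]
 [ 498.8 -100.8  149.6]] ((463.7804260253906, -113.21583557128906), (79.67403411865234, 29.088157653808594), 5.375422477722168)
[([176.4, 373.9], 0.89), ([199.0, 233.7], 0.84)]
```

View pics/m2.png

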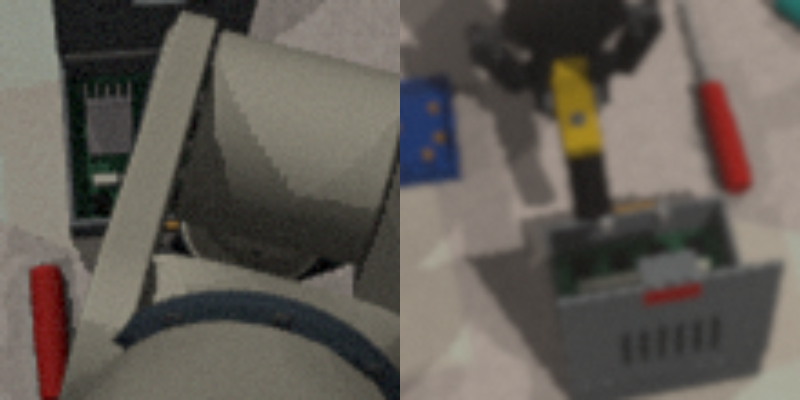

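```bash
python3 - <<'E'
from h import *
U=Ro.from_euler('z',4.05,degrees=True)
for c in('top','scene'):
    z=np.load(c+'0.npz');P,D=z['p'],z['d'];C=cloud(c,D)
    m=(abs(C[...,0]-560)<110)&(abs(C[...,1]+70)<100)&(D>0)
    Q=U.inv().apply(C[m]-[562.7,-71,0])
    k=abs(Q[:,2]-50)<4; E=Q[k]
    for n,s in (('front',(E[:,0]<-50)&((E[:,1]<-35)|(E[:,1]>35))),('left',(E[:,1]>55)&(abs(E[:,0])<50)),('right',(E[:,1]<-55)&(abs(E[:,0])<50))):
        print(c,n,s.sum(),np.percentile(E[s],[3,20,50,80,97],axis=0).round(1)[:,:2].T.tolist() if s.sum()>3 else '')
    cv=Q[(Q[:,2]>75)&(Q[:,2]<180)&(Q[:,0]>40)]; print(c,'cover',len(cv),np.median(cv,0).round(1),np.percentile(cv[:,1],[0.5,99.5]).round(1),'slope',np.polyfit(cv[:,2],cv[:,0],1))
    f=Q[(abs(Q[:,1]+34)<14)&(Q[:,2]>18)&(Q[:,2]<44)&(abs(Q[:,0]-8)<25)]; print(c,'face',len(f),np.polyfit(f[:,2],f[:,0],1) if len(f)>10 else '', np.median(f[:,0]-f[:,2]) if len(f) else '')
E
```

```text
top front 64 [[-67.7, -66.8, -64.9, -62.5, -52.4], [-68.8, -63.8, 0.6, 60.4, 68.3]]
top left 52 [[-45.0, -29.0, 2.3, 23.7, 47.9], [65.6, 66.5, 67.4, 68.7, 69.4]]
top right 60 [[-47.4, -30.8, -1.1, 31.7, 45.9], [-70.4, -69.7, -68.5, -66.9, -66.4]]
top cover 711 [ 62.8   0.3 127.4] [-70.4  69.9] slope [-5.42566227e-03  6.34636278e+01]
top face 128 [  1.2076733  -29.22437872] -23.981750135511547
scene front 54 [[-64.9, -63.1, -61.5, -59.9, -53.1], [-70.1, -59.6, 0.1, 57.5, 66.8]]
scene left 25 [[-48.4, -41.0, -26.0, -12.8, -6.8], [64.4, 65.1, 66.4, 67.4, 68.6]]
scene right 26 [[-48.4, -41.0, -26.1, -10.6, 7.0], [-71.3, -70.8, -69.5, -68.2, -67.6]]
scene cover 1072 [ 68.8  -2.7 131.5] [-71.7  68.1] slope [-5.17926833e-03  6.94653379e+01]
scene face 0
```

Both cameras agree about the placement once their small biases (about ±2 mm in x) are averaged. The target shifts by +1.7 mm in x. The scene view shows the thermometer level above the unit's right half, and nothing is touching.

```bash
python3 - <<'E'
from h import *
go([443.1,-114.4,83.1],184.05)
E
```

```text
t 6.25 at [ 442.  -113.3  114.8] rot [-180.    0. -176.] F [-0.   0.5 -2. ] open 0.318
  now-frame shift cm [-0.1  -0.11  3.17] turn [-0.01  0.04 -0.05] | shift after turn [-0.1  -0.11  3.17]
```

Approach, then hold for more than 2 s.

Emit:
move_arm(
  increments=[
    {"tx":-0.1,"ty":-0.1,"tz":0.8,"rx":0,"ry":0,"rz":0,"gripper":-1},
    {"tx":0,"ty":0,"tz":0.8,"rx":0,"ry":0,"rz":0,"gripper":-1},
    {"tx":0,"ty":0,"tz":0.8,"rx":0,"ry":0,"rz":0,"gripper":-1},
    {"tx":0,"ty":0,"tz":0.8,"rx":0,"ry":0,"rz":0,"gripper":-1},
    {"tx":0,"ty":0,"tz":0,"rx":0,"ry":0,"rz":0,"gripper":-1},
    {"tx":0,"ty":0,"tz":0,"rx":0,"ry":0,"rz":0,"gripper":-1},
    {"tx":0,"ty":0,"tz":0,"rx":0,"ry":0,"rz":0,"gripper":-1},
    {"tx":0,"ty":0,"tz":0,"rx":0,"ry":0,"rz":0,"gripper":-1},
  ],
)

```text
clock: 7.05
eef_pos: [443.0, -115.1, 82.6]
tcp_rot: [-3.141, 0.001, -3.072]
contact_force: [0.6, 0.2, -1.9]
opening: 0.32
```

```bash
python3 - <<'E'
from h import *
go([443.1,-114.4,83.1],184.05)
p,d=r.grab_frame('scene'); K=cloud('scene',d);H=cv2.cvtColor(p,cv2.COLOR_RGB2HSV)
m=(H[...,0]>18)&(H[...,0]<85)&(H[...,1]>110)&(H[...,2]>60)&(d>0)&(abs(K[...,0]-460)<70)&(abs(K[...,1]+114)<50)&(K[...,2]>95)
Q=K[m]; T=Q[Q[:,2]>112]; A=np.c_[T[:,:2]-T[:,:2].mean(0),np.ones(len(T))]; print('top plane',np.linalg.lstsq(A,T[:,2],rcond=None)[0],cv2.minAreaRect(T[:,:2].astype(np.float32)))
save('m3.png',cv2.resize(p[150:270,170:300],(650,600),interpolation=cv2.INTER_CUBIC))
E
```

```text
t 7.05 at [ 443.  -115.1   82.6] rot [-180.    0. -176.] F [ 0.6  0.2 -1.9] open 0.32
  now-frame shift cm [-0.01  0.07 -0.05] turn [-0.01  0.03 -0.08] | shift after turn [-0.01  0.07 -0.05]
top plane [-5.22947466e-03 -2.03091989e-01  1.16605196e+02] ((463.5176086425781, -115.8702163696289), (73.81615447998047, 29.401325225830078), 1.7149180173873901)
```

View pics/m3.png

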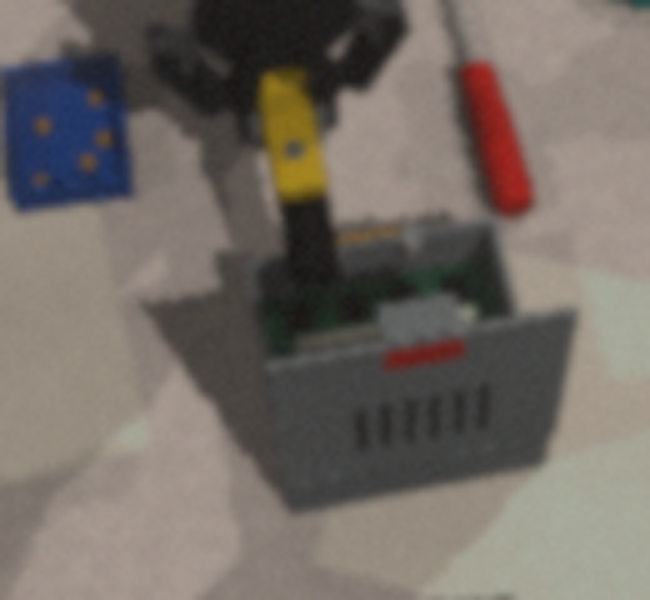

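The scene view shows the handle level and the head over the right half of the unit, clear of the wall. Holding.

Emit:
move_arm(
  increments=[
    {"tx":0,"ty":0.05,"tz":0,"rx":0,"ry":0,"rz":0,"gripper":-1},
    {"tx":0,"ty":0,"tz":0,"rx":0,"ry":0,"rz":0,"gripper":-1},
    {"tx":0,"ty":0,"tz":0,"rx":0,"ry":0,"rz":0,"gripper":-1},
    {"tx":0,"ty":0,"tz":0,"rx":0,"ry":0,"rz":0,"gripper":-1},
    {"tx":0,"ty":0,"tz":0,"rx":0,"ry":0,"rz":0,"gripper":-1},
    {"tx":0,"ty":0,"tz":0,"rx":0,"ry":0,"rz":0,"gripper":-1},
    {"tx":0,"ty":0,"tz":0,"rx":0,"ry":0,"rz":0,"gripper":-1},
    {"tx":0,"ty":0,"tz":0,"rx":0,"ry":0,"rz":0,"gripper":-1},
    {"tx":0,"ty":0,"tz":0,"rx":0,"ry":0,"rz":0,"gripper":-1},
    {"tx":0,"ty":0,"tz":0,"rx":0,"ry":0,"rz":0,"gripper":-1},
    {"tx":0,"ty":0,"tz":0,"rx":0,"ry":0,"rz":0,"gripper":-1},
    {"tx":0,"ty":0,"tz":0,"rx":0,"ry":0,"rz":0,"gripper":-1},
  ],
)

```text
clock: 8.3
eef_pos: [442.7, -114.5, 82.3]
tcp_rot: [-3.142, -0.0, -3.072]
contact_force: [-0.4, -0.7, -2.4]
opening: 0.317
```

Emit:
move_arm(
  increments=[
    {"tx":0,"ty":0,"tz":0,"rx":0,"ry":0,"rz":0,"gripper":-1},
    {"tx":0,"ty":0,"tz":0,"rx":0,"ry":0,"rz":0,"gripper":-1},
    {"tx":0,"ty":0,"tz":0,"rx":0,"ry":0,"rz":0,"gripper":-1},
    {"tx":0,"ty":0,"tz":0,"rx":0,"ry":0,"rz":0,"gripper":-1},
    {"tx":0,"ty":0,"tz":0,"rx":0,"ry":0,"rz":0,"gripper":-1},
    {"tx":0,"ty":0,"tz":0,"rx":0,"ry":0,"rz":0,"gripper":-1},
    {"tx":0,"ty":0,"tz":0,"rx":0,"ry":0,"rz":0,"gripper":-1},
    {"tx":0,"ty":0,"tz":0,"rx":0,"ry":0,"rz":0,"gripper":-1},
    {"tx":0,"ty":0,"tz":0,"rx":0,"ry":0,"rz":0,"gripper":-1},
    {"tx":0,"ty":0,"tz":0,"rx":0,"ry":0,"rz":0,"gripper":-1},
    {"tx":0,"ty":0,"tz":0,"rx":0,"ry":0,"rz":0,"gripper":-1},
    {"tx":0,"ty":0,"tz":0,"rx":0,"ry":0,"rz":0,"gripper":-1},
  ],
)

```text
clock: 9.5
eef_pos: [442.7, -114.5, 82.3]
tcp_rot: [3.142, -0.0, -3.072]
contact_force: [-0.5, 0.2, -2.4]
opening: 0.319
```

Emit:
move_arm(
  increments=[
    {"tx":0,"ty":0,"tz":0,"rx":0,"ry":0,"rz":0,"gripper":-1},
    {"tx":0,"ty":0,"tz":0,"rx":0,"ry":0,"rz":0,"gripper":-1},
    {"tx":0,"ty":0,"tz":0,"rx":0,"ry":0,"rz":0,"gripper":-1},
    {"tx":0,"ty":0,"tz":0,"rx":0,"ry":0,"rz":0,"gripper":-1},
    {"tx":0,"ty":0,"tz":0,"rx":0,"ry":0,"rz":0,"gripper":-1},
    {"tx":0,"ty":0,"tz":-2,"rx":0,"ry":0,"rz":0,"gripper":-1},
    {"tx":0,"ty":0,"tz":-3,"rx":0,"ry":0,"rz":0,"gripper":-1},
    {"tx":0,"ty":0,"tz":-2,"rx":0,"ry":0,"rz":0,"gripper":-1},
    {"tx":0,"ty":0,"tz":0,"rx":0,"ry":0,"rz":0,"gripper":-1},
  ],
)

```text
clock: 10.4
eef_pos: [444.5, -114.9, 154.6]
tcp_rot: [-3.14, 0.005, -3.072]
contact_force: [-0.5, 0.5, -1.6]
opening: 0.316
```

```bash
python3 - <<'E'
from h import *
go([501.8,205.9,44.6],160)
E
```

```text
t 10.4 at [ 444.5 -114.9  154.6] rot [-179.9    0.3 -176. ] F [-0.5  0.5 -1.6] open 0.316
  now-frame shift cm [-7.89 31.63 10.99] turn [-0.03  0.28 23.97] | shift after turn [ 5.59 32.11 11.  ]
```

Emit:
move_arm(
  increments=[
    {"tx":0,"ty":2.6,"tz":0,"rx":0,"ry":0,"rz":0,"gripper":-1},
    {"tx":0,"ty":3.5,"tz":0,"rx":0,"ry":0,"rz":0,"gripper":-1},
    {"tx":0,"ty":3.5,"tz":0,"rx":0,"ry":0,"rz":0,"gripper":-1},
    {"tx":0,"ty":3.5,"tz":0,"rx":0,"ry":0,"rz":0,"gripper":-1},
    {"tx":-1,"ty":3.5,"tz":0,"rx":0,"ry":0,"rz":0,"gripper":-1},
    {"tx":-2,"ty":3.5,"tz":0,"rx":0,"ry":0,"rz":0,"gripper":-1},
    {"tx":-2,"ty":3.5,"tz":0,"rx":0,"ry":0,"rz":0,"gripper":-1},
    {"tx":-2,"ty":3.5,"tz":0,"rx":0,"ry":0,"rz":0,"gripper":-1},
    {"tx":-0.9,"ty":2.5,"tz":0,"rx":0,"ry":0,"rz":0,"gripper":-1},
    {"tx":0,"ty":2,"tz":0,"rx":0,"ry":0,"rz":0,"gripper":-1},
    {"tx":0,"ty":0,"tz":0,"rx":0,"ry":0,"rz":8,"gripper":-1},
    {"tx":0,"ty":0,"tz":0,"rx":0,"ry":0,"rz":8,"gripper":-1},
  ],
)

```text
clock: 11.6
eef_pos: [498.8, 206.8, 150.6]
tcp_rot: [-3.14, -0.002, 2.928]
contact_force: [-0.7, -0.6, -2.0]
opening: 0.317
```

Emit:
move_arm(
  increments=[
    {"tx":0,"ty":0,"tz":0,"rx":0,"ry":0,"rz":8,"gripper":-1},
    {"tx":0,"ty":0,"tz":2,"rx":0,"ry":0,"rz":0,"gripper":-1},
    {"tx":0,"ty":0,"tz":2,"rx":0,"ry":0,"rz":0,"gripper":-1},
    {"tx":0,"ty":0,"tz":0,"rx":0,"ry":0,"rz":0,"gripper":-1},
    {"tx":0,"ty":0,"tz":0,"rx":0,"ry":0,"rz":0,"gripper":-1},
    {"tx":0,"ty":0,"tz":0,"rx":0,"ry":0,"rz":0,"gripper":-1},
  ],
)

```text
clock: 12.2
eef_pos: [500.0, 206.4, 112.7]
tcp_rot: [3.141, 0.0, 2.792]
contact_force: [-0.2, -0.1, -2.0]
opening: 0.318
```

```bash
python3 - <<'E'
from h import *
go([501.8,205.9,45],160)
E
```

```text
t 12.2 at [500.  206.4 112.7] rot [180.   0. 160.] F [-0.2 -0.1 -2. ] open 0.318
  now-frame shift cm [-0.18  0.01  6.77] turn [ 0.03  0.03 -0.03] | shift after turn [-0.18  0.02  6.77]
```

Emit:
move_arm(
  increments=[
    {"tx":-0.18,"ty":0,"tz":1.5,"rx":0,"ry":0,"rz":0,"gripper":-1},
    {"tx":0,"ty":0,"tz":1.5,"rx":0,"ry":0,"rz":0,"gripper":-1},
    {"tx":0,"ty":0,"tz":1,"rx":0,"ry":0,"rz":0,"gripper":-1},
    {"tx":0,"ty":0,"tz":1,"rx":0,"ry":0,"rz":0,"gripper":-1},
    {"tx":0,"ty":0,"tz":0.7,"rx":0,"ry":0,"rz":0,"gripper":-1},
    {"tx":0,"ty":0,"tz":0.5,"rx":0,"ry":0,"rz":0,"gripper":-1},
    {"tx":0,"ty":0,"tz":0.3,"rx":0,"ry":0,"rz":0,"gripper":-1},
    {"tx":0,"ty":0,"tz":0.1,"rx":0,"ry":0,"rz":0,"gripper":-1},
    {"tx":0,"ty":0,"tz":0,"rx":0,"ry":0,"rz":0,"gripper":-1},
    {"tx":0,"ty":0,"tz":0,"rx":0,"ry":0,"rz":0,"gripper":-1},
  ],
)

```text
clock: 13.2
eef_pos: [501.5, 205.7, 46.6]
tcp_rot: [3.141, 0.0, 2.792]
contact_force: [-0.2, -0.0, -1.8]
opening: 0.318
```

```bash
python3 - <<'E'
from h import *
go([501.8,205.9,44.6],160)
E
```

```text
t 13.2 at [501.5 205.7  46.6] rot [180.   0. 160.] F [-0.2 -0.  -1.8] open 0.318
  now-frame shift cm [-0.02  0.03  0.2 ] turn [ 0.02  0.02 -0.03] | shift after turn [-0.02  0.03  0.2 ]
```

Emit:
move_arm(
  increments=[
    {"tx":0,"ty":0,"tz":0.1,"rx":0,"ry":0,"rz":0,"gripper":-1},
    {"tx":0,"ty":0,"tz":0.1,"rx":0,"ry":0,"rz":0,"gripper":-1},
    {"tx":0,"ty":0,"tz":0,"rx":0,"ry":0,"rz":0,"gripper":-1},
    {"tx":0,"ty":0,"tz":0,"rx":0,"ry":0,"rz":0,"gripper":-1},
  ],
)

```text
clock: 13.6
eef_pos: [501.5, 205.7, 44.6]
tcp_rot: [3.141, 0.0, 2.792]
contact_force: [-2.5, -0.7, 5.1]
opening: 0.319
```

It is seated: the force matches the one at the pick-up. Release and lift.

Emit:
move_arm(
  increments=[
    {"tx":0,"ty":0,"tz":0,"rx":0,"ry":0,"rz":0,"gripper":-0.2},
    {"tx":0,"ty":0,"tz":0,"rx":0,"ry":0,"rz":0,"gripper":0},
    {"tx":0,"ty":0,"tz":0,"rx":0,"ry":0,"rz":0,"gripper":0.4},
    {"tx":0,"ty":0,"tz":0,"rx":0,"ry":0,"rz":0,"gripper":0.8},
    {"tx":0,"ty":0,"tz":0,"rx":0,"ry":0,"rz":0,"gripper":1},
    {"tx":0,"ty":0,"tz":0,"rx":0,"ry":0,"rz":0,"gripper":1},
    {"tx":0,"ty":0,"tz":-2,"rx":0,"ry":0,"rz":0,"gripper":1},
    {"tx":0,"ty":0,"tz":-4,"rx":0,"ry":0,"rz":0,"gripper":1},
    {"tx":0,"ty":0,"tz":-4,"rx":0,"ry":0,"rz":0,"gripper":1},
    {"tx":0,"ty":0,"tz":-5,"rx":0,"ry":0,"rz":0,"gripper":1},
    {"tx":0,"ty":0,"tz":-5,"rx":0,"ry":0,"rz":0,"gripper":1},
    {"tx":0,"ty":0,"tz":0,"rx":0,"ry":0,"rz":0,"gripper":1},
  ],
)

```text
clock: 14.8
eef_pos: [504.8, 207.0, 251.4]
tcp_rot: [3.134, 0.008, 2.792]
contact_force: [0.6, -0.0, -0.9]
opening: 1.0
```

```bash
python3 - <<'E'
from h import *
A=[]
go([700,-62,230],184.05)
for c in('top','scene'):
    P,D=r.grab_frame(c);K=cloud(c,D);H=cv2.cvtColor(P,cv2.COLOR_RGB2HSV)
    m=(H[...,0]>18)&(H[...,0]<85)&(H[...,1]>110)&(H[...,2]>60)&(D>0)&(np.hypot(K[...,0]-500,K[...,1]-200)<120)
    Q=K[m&(K[...,2]>72)&(K[...,2]<86)]; print(c,len(Q),np.median(Q[:,2]),cv2.minAreaRect(Q[:,:2].astype(np.float32)))
    A.append(P)
save('r1.png',np.hstack([cv2.resize(A[0][150:250,130:230],(400,400)),cv2.resize(A[1][130:250,270:390],(400,400))]))
E
```

```text
t 14.8 at [504.8 207.  251.4] rot [179.6   0.5 160. ] F [ 0.6 -0.  -0.9] open 1.0
  now-frame shift cm [-27.54 -18.61   2.23] turn [  0.33   0.57 -24.08] | shift after turn [-17.57 -28.21   2.14]
top 358 78.30059973471565 ((494.671875, 207.7557373046875), (28.079124450683594, 122.99525451660156), 70.83294677734375)
scene 376 77.36018233059497 ((499.5921936035156, 206.61221313476562), (28.796205520629883, 121.17427062988281), 69.89278411865234)
```

View pics/r1.png

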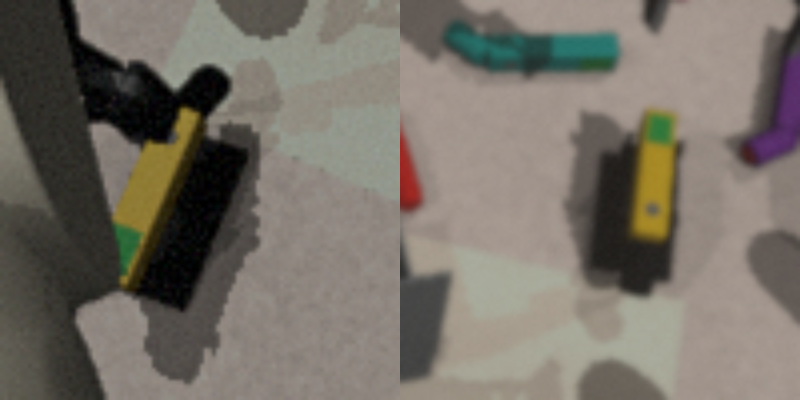

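The thermometer is back in its cradle within about 1 mm of where it was, and the gripper is clear. Next I plan the cover sweep.

```bash
cat > sweep.py <<'E'
from h import *
u=Ro.from_euler('z',4.05,degrees=True); H=np.array([627.3,-67.4,50.])
def tcp(th,rho,gap=0,a=11):
    th=np.radians(th); return H+u.apply([-rho*np.cos(th)+(4+gap)*np.sin(th)+a,0,rho*np.sin(th)+(4+gap)*np.cos(th)])
E
python3 - <<'E'
from sweep import *
z=np.load('top0.npz');C=cloud('top',z['d']);m=(abs(C[...,1]+70)<50)&(C[...,0]>660)&(C[...,2]>20)&(z['d']>0)
Q=C[m];print('box',np.percentile(Q,[1,50,99],axis=0).round(0).tolist())
q=Q[Q[:,2]>0.8*np.percentile(Q[:,2],90)];print('box top from x',np.percentile(q[:,0],1))
S=tcp(90,115,gap=18);print(S); go([S[0],S[1],260],184.05); 
T=Ro.from_euler('xyz',[np.pi,0,np.radians(184.05)])
prev=S
for th,rho in[(90,115),(84,116),(78,117),(72,118),(66,119),(60,120),(54,121),(48,122),(42,123),(36,124),(30,125),(24,126),(18,128),(12,130),(6,133),(3,135),(0,136)]:
    p=tcp(th,rho); print(th,p.round(1),(T.inv().apply(p-prev)/10).round(2)); prev=p
E
```

```text
box [[778.0, -119.0, 25.0], [829.0, -70.0, 129.0], [935.0, -22.0, 134.0]]
box top from x 778.9347426288007
[660.21759228 -65.06930946 165.        ]
t 14.9 at [501.9 205.9 245.7] rot [1.799e+02 1.000e-01 1.600e+02] F [ 0.   0.2 -1.4] open 1.005
  now-frame shift cm [-24.15 -20.03  -1.42] turn [  0.09   0.15 -24.08] | shift after turn [-13.88 -28.14  -1.43]
90 [642.3 -66.3 165. ] [ 1.8 -0.  -0. ]
84 [630.1 -67.2 165.8] [ 1.21  0.   -0.08]
78 [617.9 -68.1 165.3] [ 1.23 -0.    0.05]
72 [605.7 -68.9 163.5] [ 1.22 -0.    0.18]
66 [593.6 -69.8 160.3] [1.21 0.   0.31]
60 [581.9 -70.6 155.9] [ 1.18 -0.    0.44]
54 [570.6 -71.4 150.2] [1.14 0.   0.57]
48 [559.8 -72.2 143.3] [1.08 0.   0.69]
42 [549.8 -72.9 135.3] [1.01 0.   0.81]
36 [540.6 -73.5 126.1] [ 0.92 -0.    0.92]
30 [532.3 -74.1 116. ] [0.83 0.   1.02]
24 [525.1 -74.6 104.9] [ 0.72 -0.    1.11]
18 [518.1 -75.1  93.4] [0.7  0.   1.15]
12 [512.3 -75.5  80.9] [0.58 0.   1.24]
6 [506.7 -75.9  67.9] [ 0.55 -0.    1.31]
3 [504.  -76.1  61.1] [ 0.28 -0.    0.68]
0 [502.6 -76.2  54. ] [ 0.14 -0.    0.71]
```

Emit:
move_arm(
  increments=[
    {"tx":0,"ty":0,"tz":-2,"rx":0,"ry":0,"rz":-8,"gripper":-1},
    {"tx":0,"ty":0,"tz":0,"rx":0,"ry":0,"rz":-8,"gripper":-1},
    {"tx":0,"ty":0,"tz":0,"rx":0,"ry":0,"rz":-8,"gripper":-1},
    {"tx":-2,"ty":-4,"tz":0,"rx":0,"ry":0,"rz":0,"gripper":-1},
    {"tx":-2,"ty":-4,"tz":0,"rx":0,"ry":0,"rz":0,"gripper":-1},
    {"tx":-2,"ty":-4,"tz":0,"rx":0,"ry":0,"rz":0,"gripper":-1},
    {"tx":-2,"ty":-4,"tz":0,"rx":0,"ry":0,"rz":0,"gripper":-1},
    {"tx":-2,"ty":-4,"tz":0,"rx":0,"ry":0,"rz":0,"gripper":-1},
    {"tx":-2,"ty":-4,"tz":0,"rx":0,"ry":0,"rz":0,"gripper":-1},
    {"tx":-1.5,"ty":-4,"tz":0,"rx":0,"ry":0,"rz":0,"gripper":-1},
    {"tx":0,"ty":0,"tz":0,"rx":0,"ry":0,"rz":0,"gripper":-1},
    {"tx":0,"ty":0,"tz":0,"rx":0,"ry":0,"rz":0,"gripper":-1},
  ],
)

```text
clock: 16.1
eef_pos: [654.5, -65.0, 261.9]
tcp_rot: [3.141, -0.004, -3.074]
contact_force: [-0.2, 0.5, 0.6]
opening: -0.001
```

```bash
python3 - <<'E'
from sweep import *
go(tcp(90,115,gap=18),184.05)
E
```

```text
t 16.1 at [654.5 -65.  261.9] rot [ 179.9   -0.2 -176.1] F [-0.2  0.5  0.6] open -0.001
  now-frame shift cm [-0.61 -0.05  9.69] turn [ 0.05 -0.21 -0.19] | shift after turn [-0.57 -0.05  9.69]
```

Emit:
move_arm(
  increments=[
    {"tx":-0.5,"ty":0,"tz":0,"rx":0,"ry":0,"rz":0,"gripper":-1},
    {"tx":0,"ty":0,"tz":3,"rx":0,"ry":0,"rz":0,"gripper":-1},
    {"tx":0,"ty":0,"tz":3,"rx":0,"ry":0,"rz":0,"gripper":-1},
    {"tx":0,"ty":0,"tz":2.5,"rx":0,"ry":0,"rz":0,"gripper":-1},
    {"tx":0,"ty":0,"tz":1,"rx":0,"ry":0,"rz":0,"gripper":-1},
    {"tx":0,"ty":0,"tz":0,"rx":0,"ry":0,"rz":0,"gripper":-1},
    {"tx":0,"ty":0,"tz":0,"rx":0,"ry":0,"rz":0,"gripper":-1},
  ],
)

```text
clock: 16.8
eef_pos: [661.0, -63.4, 170.3]
tcp_rot: [-3.141, 0.001, -3.072]
contact_force: [0.6, -0.4, 0.8]
opening: -0.0
```

```bash
python3 - <<'E'
from sweep import *
go(tcp(90,115,gap=0),184.05)
E
```

```text
t 16.8 at [661.  -63.4 170.3] rot [-1.80e+02  1.00e-01 -1.76e+02] F [ 0.6 -0.4  0.8] open -0.0
  now-frame shift cm [ 1.89 -0.16  0.53] turn [-0.01  0.06 -0.04] | shift after turn [ 1.89 -0.16  0.53]
```

Emit:
move_arm(
  increments=[
    {"tx":0.9,"ty":-0.2,"tz":0.5,"rx":0,"ry":0,"rz":0,"gripper":-1},
    {"tx":1,"ty":0,"tz":0,"rx":0,"ry":0,"rz":0,"gripper":-1},
    {"tx":1.2,"ty":0,"tz":-0.1,"rx":0,"ry":0,"rz":0,"gripper":-1},
    {"tx":1.2,"ty":0,"tz":0.1,"rx":0,"ry":0,"rz":0,"gripper":-1},
    {"tx":1.2,"ty":0,"tz":0.2,"rx":0,"ry":0,"rz":0,"gripper":-1},
    {"tx":1.2,"ty":0,"tz":0.3,"rx":0,"ry":0,"rz":0,"gripper":-1},
    {"tx":1.2,"ty":0,"tz":0.4,"rx":0,"ry":0,"rz":0,"gripper":-1},
    {"tx":1.1,"ty":0,"tz":0.6,"rx":0,"ry":0,"rz":0,"gripper":-1},
    {"tx":1.1,"ty":0,"tz":0.7,"rx":0,"ry":0,"rz":0,"gripper":-1},
    {"tx":0,"ty":0,"tz":0,"rx":0,"ry":0,"rz":0,"gripper":-1},
  ],
)

```text
clock: 17.8
eef_pos: [557.1, -72.9, 140.9]
tcp_rot: [3.141, -0.003, -3.072]
contact_force: [-0.5, 0.2, 0.1]
opening: 0.002
```

```bash
python3 - <<'E'
from sweep import *
go(tcp(48,122,gap=0),184.05)
p,d=r.grab_frame('scene'); save('c1.png',cv2.resize(p[120:270,170:320],(600,600),interpolation=cv2.INTER_CUBIC))
E
```

```text
t 17.8 at [557.1 -72.9 140.9] rot [ 180.    -0.2 -176. ] F [-0.5  0.2  0.1] open 0.002
  now-frame shift cm [-0.27  0.06 -0.25] turn [ 0.04 -0.2  -0.09] | shift after turn [-0.27  0.06 -0.25]
```

View pics/c1.png

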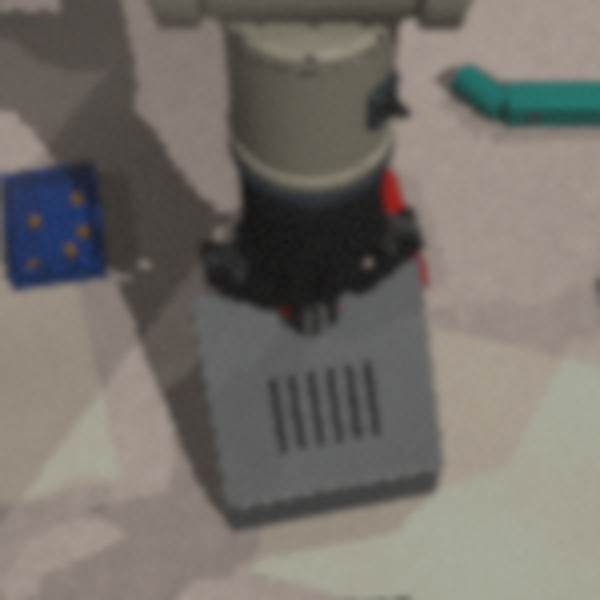

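The cover is following, at roughly 48°, with the fingertips by the red stripe. Continue down.

Emit:
move_arm(
  increments=[
    {"tx":0.8,"ty":0,"tz":0.7,"rx":0,"ry":0,"rz":0,"gripper":-1},
    {"tx":0.9,"ty":0,"tz":0.9,"rx":0,"ry":0,"rz":0,"gripper":-1},
    {"tx":0.8,"ty":0,"tz":1,"rx":0,"ry":0,"rz":0,"gripper":-1},
    {"tx":0.7,"ty":0,"tz":1.1,"rx":0,"ry":0,"rz":0,"gripper":-1},
    {"tx":0.7,"ty":0,"tz":1.1,"rx":0,"ry":0,"rz":0,"gripper":-1},
    {"tx":0.6,"ty":0,"tz":1.2,"rx":0,"ry":0,"rz":0,"gripper":-1},
    {"tx":0.5,"ty":0,"tz":1.2,"rx":0,"ry":0,"rz":0,"gripper":-1},
    {"tx":0,"ty":0,"tz":0,"rx":0,"ry":0,"rz":0,"gripper":-1},
    {"tx":0,"ty":0,"tz":0,"rx":0,"ry":0,"rz":0,"gripper":-1},
  ],
)

```text
clock: 18.75
eef_pos: [509.4, -76.5, 69.9]
tcp_rot: [3.141, -0.001, -3.072]
contact_force: [0.2, 0.1, 1.0]
opening: -0.0
```

```bash
python3 - <<'E'
from sweep import *
go(tcp(0,136,gap=0),184.05)
E
```

```text
t 18.75 at [509.4 -76.5  69.9] rot [ 1.80e+02 -1.00e-01 -1.76e+02] F [0.2 0.1 1. ] open -0.0
  now-frame shift cm [0.67 0.07 1.59] turn [ 0.02 -0.07 -0.09] | shift after turn [0.68 0.07 1.59]
```

Emit:
move_arm(
  increments=[
    {"tx":0.4,"ty":0,"tz":0.4,"rx":0,"ry":0,"rz":0,"gripper":-1},
    {"tx":0.2,"ty":0,"tz":0.4,"rx":0,"ry":0,"rz":0,"gripper":-1},
    {"tx":0,"ty":0,"tz":0.3,"rx":0,"ry":0,"rz":0,"gripper":-1},
    {"tx":0,"ty":0,"tz":0.2,"rx":0,"ry":0,"rz":0,"gripper":-1},
    {"tx":0,"ty":0,"tz":0.2,"rx":0,"ry":0,"rz":0,"gripper":-1},
    {"tx":0,"ty":0,"tz":0.1,"rx":0,"ry":0,"rz":0,"gripper":-1},
    {"tx":0,"ty":0,"tz":0.1,"rx":0,"ry":0,"rz":0,"gripper":-1},
    {"tx":0,"ty":0,"tz":0,"rx":0,"ry":0,"rz":0,"gripper":-1},
    {"tx":0,"ty":0,"tz":0,"rx":0,"ry":0,"rz":0,"gripper":-1},
  ],
)

```text
clock: 19.65
eef_pos: [503.7, -76.9, 53.8]
tcp_rot: [3.142, -0.0, -3.072]
contact_force: [-1.8, 0.1, 9.7]
opening: -0.003
```

Emit:
move_arm(
  increments=[
    {"tx":0,"ty":0,"tz":0.1,"rx":0,"ry":0,"rz":0,"gripper":-1},
    {"tx":0,"ty":0,"tz":0.1,"rx":0,"ry":0,"rz":0,"gripper":-1},
    {"tx":0,"ty":0,"tz":0,"rx":0,"ry":0,"rz":0,"gripper":-1},
    {"tx":0,"ty":0,"tz":0,"rx":0,"ry":0,"rz":0,"gripper":-1},
  ],
)

```text
clock: 20.05
eef_pos: [503.8, -76.9, 53.1]
tcp_rot: [-3.142, -0.0, -3.072]
contact_force: [-9.6, 1.5, 31.5]
opening: -0.002
```

The force climbs steeply at z ≈ 53.5, so this is the hard stop. Lift away and check.

Emit:
move_arm(
  increments=[
    {"tx":0,"ty":0,"tz":-1,"rx":0,"ry":0,"rz":0,"gripper":-1},
    {"tx":0,"ty":0,"tz":-3,"rx":0,"ry":0,"rz":0,"gripper":-1},
    {"tx":0,"ty":0,"tz":-5,"rx":0,"ry":0,"rz":0,"gripper":-1},
    {"tx":0,"ty":0,"tz":-5,"rx":0,"ry":0,"rz":0,"gripper":-1},
    {"tx":3,"ty":0,"tz":-4,"rx":0,"ry":0,"rz":0,"gripper":-1},
    {"tx":4,"ty":0,"tz":0,"rx":0,"ry":0,"rz":0,"gripper":-1},
    {"tx":4,"ty":0,"tz":0,"rx":0,"ry":0,"rz":0,"gripper":-1},
    {"tx":0,"ty":0,"tz":0,"rx":0,"ry":0,"rz":0,"gripper":-1},
    {"tx":0,"ty":0,"tz":0,"rx":0,"ry":0,"rz":0,"gripper":-1},
  ],
)

```text
clock: 20.95
eef_pos: [393.8, -84.6, 231.6]
tcp_rot: [-3.141, 0.001, -3.073]
contact_force: [0.5, -0.2, 1.0]
opening: 0.004
```

```bash
python3 - <<'E'
from sweep import *
s=r.sense();print(s['clock'],s['eef_pos'],s['contact_force'])
p,d=r.grab_frame('scene'); C=cloud('scene',d)
Q=u.inv().apply(C.reshape(-1,3)-H)[d.ravel()>0]
k=(Q[:,0]<-15)&(Q[:,0]>-132)&(abs(Q[:,1])<60)&(Q[:,2]>-10)&(Q[:,2]<40)
print('cover z above hinge vs x',k.sum(),np.polyfit(Q[k,0],Q[k,2],1),np.median(Q[k,2]))
for a in(-130,-110,-90,-70,-50,-30): j=k&(abs(Q[:,0]-a)<8); print(a,j.sum(),np.median(Q[j,2]).round(1) if j.any() else '')
save('f1.png',cv2.resize(p,(800,600),interpolation=cv2.INTER_CUBIC))
E
```

```text
20.95 [393.76415757 -84.60144223 231.61925355] [ 0.49060772 -0.19166319  1.04951785]
cover z above hinge vs x 1790 [2.34051203e-04 3.81353572e+00] 3.7765578247635
-130 139 4.1
-110 230 3.6
-90 239 3.8
-70 252 3.7
-50 253 3.7
-30 265 3.8
```

View pics/f1.png

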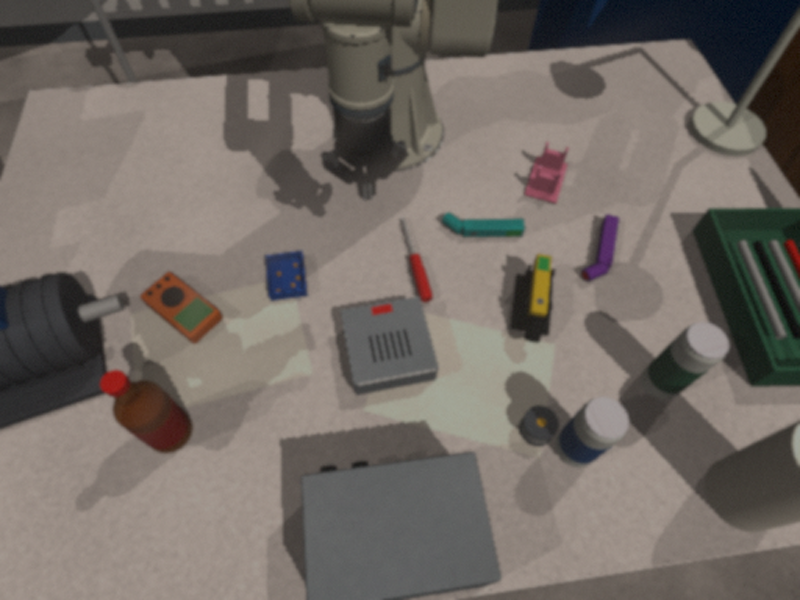

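The cover lies flat, with a slope of 0.0002 rad and its face 3.8 mm above the hinge. The thermometer is in its cradle at (540,285), nothing else has moved, and the arm is clear. Handing in.

```bash
python3 -c "
from rig import r
print(r.sign_off())"
```

```text
the job is handed in; nothing more can be done
None
```

The job is handed in at about 21 s of the 70 s allowed; no verdict was reported.

- **Aiming:** I pointed the yellow thermometer's lens at the black patch on the right-hand heat sink and held it about 6 cm away for more than 2.5 s. There was no sign of contact on the force reading. The aim was checked against the scene camera only, because the arm hid the top camera's view. The two cameras differed by 3–5 mm in x. I used the average, so the aim carries 1–2 mm of uncertainty.
- **Thermometer put back:** It lies in its black cradle within about 1 mm of where it was, and I released it before touching the cover. The yaw agreed to within 1° in both cameras.
- **Cover:** I swung it shut and pressed at the stripe until it hit the hard stop, with about 31 N upward on the tool. After I lifted away it stayed flat, with a fitted slope of 0.0002 rad.
- **Other things:** The last scene picture shows everything else where it was, and the gripper touching nothing.
- **Problems along the way:** Two early move calls were refused for their format, with no motion. The trained network's patch position was about 17 mm off, so I used the patch's dark pixels in the image instead.

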